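Clip down a parts crate's lid, corner to opposite corner

TASK

The packed parts crate with the lid on is ready to go back on the rack: snap down its four corner clips over the rim until each is fully shut. Start with any corner, then do the one diagonally opposite, and only then the other two, so that the lid seats evenly.

Things in the scene. Friction and masses are not known exactly. Their poses are not given: they have to be found in the camera images.
- crate: Green parts crate with its lid on, 186 x 246 mm (x by y), too heavy to shift; the like crate without lid is not meant. Origin: centre of the underside, z up. Lid 196 x 256 mm, top at z = 114 mm, a loose sprocket 75 mm across on its middle. Grey clips 34 mm wide are hinged along the long rims (x = -103 and +103, z = 108 mm) at y = +80 and -80 mm; each reaches 54 mm inwards over the lid.
- clip_front_left (a joint): Clip at crate x = -103 (hinge), y = +80 mm; diagonal to clip_back_right. Rad: 0 shut on the lid (plate top z = 120, end lip 125 mm), starts 0.6 to 0.85 raised, leaning inwards, end up to z = 165 mm. Stiff hinge: stays where left, yields to 3 to 8 N. Push straight down at x = -88 to -81 mm until it meets the lid; a finger farther in than -78 may slip behind its end.
- clip_front_right (a joint): Clip at crate x = -103 (hinge), y = -80 mm; diagonal to clip_back_left. Rad: 0 shut on the lid (plate top z = 120, end lip 125 mm), starts 0.6 to 0.85 raised, leaning inwards, end up to z = 165 mm. Stiff hinge: stays where left, yields to 3 to 8 N. Push straight down at x = -88 to -81 mm until it meets the lid; a finger farther in than -78 may slip behind its end.
- clip_back_left (a joint): Clip at crate x = +103 (hinge), y = +80 mm; diagonal to clip_front_right. Rad: 0 shut on the lid (plate top z = 120, end lip 125 mm), starts 0.6 to 0.85 raised, leaning inwards, end up to z = 165 mm. Stiff hinge: stays where left, yields to 3 to 8 N. Push straight down at x = +88 to +81 mm until it meets the lid; a finger farther in than +78 may slip behind its end.
- clip_back_right (a joint): Clip at crate x = +103 (hinge), y = -80 mm; diagonal to clip_front_left. Rad: 0 shut on the lid (plate top z = 120, end lip 125 mm), starts 0.6 to 0.85 raised, leaning inwards, end up to z = 165 mm. Stiff hinge: stays where left, yields to 3 to 8 N. Push straight down at x = +88 to +81 mm until it meets the lid; a finger farther in than +78 may slip behind its end.

How it is judged:
By the outcome, as a careful person would: the job done as asked, in the order asked, and still so for the second after the job is handed in, with the robot touching nothing.
It also fails if it takes over 48 s, if anything falls off the work surface, if the arm or the gripper's body presses on something with over 40 N, if the wrist force passes 120 N, or if a joint passes its speed limit or range.

ROBOT

A 6-joint arm with a two-finger parallel gripper is mounted at the origin on the work surface. World frame = base frame: x ahead of the robot, y to its left, z up, the work surface at z = 0. Lengths are in m, angles in degrees, forces in N, time in s.
With the tool pointing down it reaches from about 0.4 to 0.825 m from the base axis. Payload 7 kg.
Tool frame: the origin (TCP) lies at the very end of the fingers, on their centre line; the grasp point (between the pads) lies r.grip_depth behind it (r.grip_depth is the distance from the TCP to the grasp point, in m); z points along the fingers, y is the direction in which the jaws open and shut (so a half turn about z gives the same grasp; the last joint's range is limited). The gripper opens to 88 mm and grips with 3 to 60 N. Pads are 19 mm wide; open, the fingers measure 130 mm over their backs; the gripper's body (78 mm by 193 mm) begins 47 mm behind the grasp point.
Start: joints at [-51.102, 20.546, 0.682, 0, -70.136, -16.507], TCP at [0.257, -0.624, 0.204] pointing down, gripper open.
Joint ranges: [-176.03, 176.03], [-82.01, 121.73], [-58.28, 71.71], [-173.87, 95.51], [-174.79, -0.11], [-173.66, 173.66]. Speed limits (degrees/s): [136.94, 136.94, 172.46, 180, 180, 180].

INTERFACE

Orientations are given as [roll, pitch, yaw] about the fixed x, y, z axes, in that order (R = Rz(yaw) Ry(pitch) Rx(roll)).
In Python, from plant import r gives the robot as it stands. The module is installed in compiled form; this text tells all that it offers.
- The arm moves only by the tool step_arm, never from a script. Its argument "increments" is a list of rows, each a list of 3 entries, a list of its own where there are three numbers: the shift along the tool's x, y, z in m, then the turn, a rotation vector about the tool's x, y, z in rad, then the closure, from 0 (fully open) to 1 (shut). In form: [[[x, y, z], [wx, wy, wz], grip], ...]. A call has 1 to 10 rows; each row is the pose to reach, as a shift and turn from the pose commanded when the call began, along the tool's axes at that moment; what a row does not reach only later rows make up. A row lasts 1/10 s, in which the tool goes at most 50 mm and 8.59 degrees, less where a joint would pass 70% of its speed; a pose out of reach is approached as far as the arm can. A call with a gripper value outside its range is refused whole. The fingers move at their own pace and stop on an object; "force" is the grip in N (left out, the last holds). Time passes only in rows, so rows that repeat a pose let the fingers close. It gives the time, the measured TCP pose, the force and the opening at its end, in the units of the state.
- r.get_state(): the state, without advancing time (a new reading comes with each control period).
- r.capture(name): name is "scene" or "top" or "wrist"; returns a dict with "color" (400x640x3 uint8, red, green, blue), "intrinsics" (3x3 intrinsics, pixels), "rvec" (rotation vector, rad) and "tvec" (3), from world to camera coordinates, as OpenCV has them; the wrist camera has in their place "T_tool_cam" (4x4, takes a point from camera to tool coordinates, whose origin is the TCP and whose axes are the flange's). Camera axes: x right, y down, z forward; pixel columns grow to the right and rows downward; lengths in m; the calibration is good to about 2 mm. A picture is of the moment at which its call begins: read the wrist's pose just before it. There is no depth.
- r.close_job(): hands the job in, once; it reports no verdict.
The state is a dict: "time_s": time; "joints": joint angles; "qd": joint speeds; "joint_torque": joint torques, N m; "tcp_pos": TCP position; "eef_rot": TCP orientation; "contact_force": force on the tool from outside, world axes, zero at the start; "moment": the same for the moment, N m; "gripper_width": finger opening in m.
Only numpy, scipy, OpenCV 4.12 (cv2) and the standard library are available. Lean on these libraries where they do the work, as an engineer would, in place of code of your own. Each camera call takes 0.05 s, during which the arm holds its last target.

## Working session

There is one attempt and no reset: what is moved stays moved. The work goes in short steps, Python scripts to look and compute and a tool call to move; the robot and the scene stay as the last step left them, time stands still between calls to the robot, and variables do not carry over. Pictures are saved under pics/ and viewed, and the job is handed in when it is done.

Besides the shell and the picture viewer there is one more tool, called after "Request:" as name([rows], argument=value, ...), one row to a line, values as JSON. step_arm: Moves the arm, as the interface text tells. Its arguments: {"type":"object","properties":{"increments":{"type":"array","items":{"type":"array"}},"force":{"type":"number"}},"required":["increments"]}

```bash
mkdir -p pics
python3 - <<'E'
from plant import r
import cv2
print(r.get_state())
print(r.grip_depth)
for n in("scene","top"):
    c=r.capture(n); cv2.imwrite(f"pics/{n}0.png",c["color"][:,:,::-1]); print(n,c["intrinsics"],c["rvec"],c["tvec"])
    import numpy as np; np.savez(f"{n}0.npz",**c)
E
```

```text
{'time_s': 0.0, 'joints': array([-5.11027313e+01,  2.05909452e+01,  6.34199860e-01, -2.15318842e-02,
       -7.01341899e+01, -1.65072851e+01]), 'qd': array([-0.00787451, -0.09054486,  0.02524192,  0.02444607, -0.0570519 ,
        0.09371488]), 'joint_torque': array([-3.52452393e-03, -5.82719135e+01,  2.93039149e+01,  6.99730396e+00,
        6.58247009e-03, -1.91410527e-04]), 'tcp_pos': array([ 0.25690418, -0.62364028,  0.20282703]), 'eef_rot': array([ 1.79907061e+02, -6.43373103e-03, -1.57617344e+02]), 'contact_force': array([-0.43692206,  0.70494614, -0.5114325 ]), 'moment': array([-0.01119298, -0.03344866,  0.05781953]), 'gripper_width': 0.0875306973389094}
0.0188
scene [[394.03893981   0.         320.1671489 ]
 [  0.         394.03893981 190.05939324]
 [  0.           0.           1.        ]] [ 1.56289734  1.68955586 -0.92658821] [ 0.01056768 -0.23565533  1.22382983]
top [[372.69198186   0.         322.16160784]
 [  0.         372.69198186 202.96227998]
 [  0.           0.           1.        ]] [ 2.17878709 -2.13678431  0.09087749] [0.02393553 0.57475663 0.69688301]
```

View pics/scene0.png

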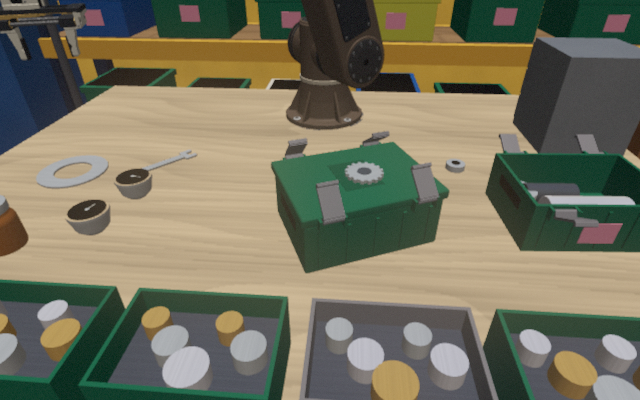

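View pics/top0.png

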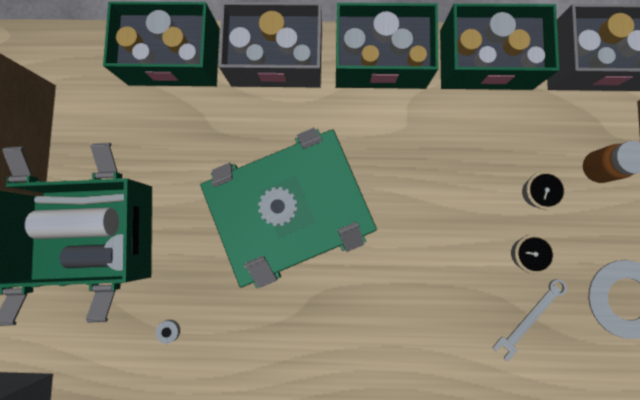

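The top view shows the closed crate. Its lid corners are near (201,185), (333,129), (376,230) and (240,287), and the clips sit on the upper and lower long edges. The open crate at the left is the one to ignore. Next I'll measure the lid.

```bash
cat > h.py <<'E'
import numpy as np,cv2
def ray(d,uv,z):
    R=cv2.Rodrigues(d["rvec"])[0];t=np.array(d["tvec"]).ravel()
    p=cv2.undistortPoints(np.float64(uv).reshape(-1,1,2),d["intrinsics"],None).reshape(-1,2)
    v=np.c_[p,np.ones(len(p))]@R; c=-R.T@t
    return c+v*((z-c[2])/v[:,2])[:,None]
def proj(d,P): return cv2.projectPoints(np.float64(P),d["rvec"],d["tvec"],d["intrinsics"],None)[0].reshape(-1,2)
E
python3 - <<'E'
from h import *
d=dict(np.load("top0.npz")); im=d["color"]; hsv=cv2.cvtColor(im,cv2.COLOR_RGB2HSV)
print(hsv[170,320],hsv[210,230],hsv[280,242],hsv[270,255])
m=cv2.inRange(hsv,(65,100,85),(90,255,255)); m[:,:190]=0;m[:,400:]=0;m[:100]=0
cv2.imwrite("pics/m0.png",m)
c=max(cv2.findContours(m,0,1)[0],key=cv2.contourArea)
h=cv2.convexHull(c); q=cv2.approxPolyDP(h,8,True).reshape(-1,2); print(q)
# refine: fit lines to the hull-near mask pixels per edge
if len(q)==4:
    L=[];pts=c.reshape(-1,2).astype(float)
    for i in range(4):
        a,b=q[i].astype(float),q[(i+1)%4].astype(float);u=(b-a)/np.linalg.norm(b-a);n=np.array([-u[1],u[0]])
        s=(pts-a)@u;e=(pts-a)@n
        k=(abs(e)<3)&(s>4)&(s<np.linalg.norm(b-a)-4)
        P=np.float32(pts[k]); f=cv2.fitLine(P,cv2.DIST_HUBER,0,.01,.01).ravel();L.append(np.cross([f[2],f[3],1],[f[2]+f[0],f[3]+f[1],1]))
    Q=[]
    for i in range(4):
        x=np.cross(L[i-1],L[i]);Q.append(x[:2]/x[2])
    Q=np.array(Q);print(Q)
    W=ray(d,Q,.114);print(W,W.mean(0),np.linalg.norm(np.roll(W,-1,0)-W,axis=1))
    for i in range(4): e=W[(i+1)%4]-W[i];print(np.degrees(np.arctan2(e[1],e[0])))
E
```

```text
[ 78 139 119] [ 78 143 116] [ 78 137 121] [120  10 102]
[[332 130]
 [375 229]
 [240 286]
 [201 184]]
[[332.07689499 129.41635722]
 [375.52633894 229.27131498]
 [240.01655987 286.3552245 ]
 [200.60762189 184.27999783]]
[[ 0.69597776  0.01851189  0.114     ]
 [ 0.52191157 -0.05878419  0.114     ]
 [ 0.42089281  0.16949721  0.114     ]
 [ 0.59429719  0.24624529  0.114     ]] [0.55826983 0.09386755 0.114     ] [0.19045662 0.2496341  0.1896295  0.24940216]
-156.05584012415758
113.87028066199967
23.873986718309173
-65.93973936490954
```

View pics/m0.png

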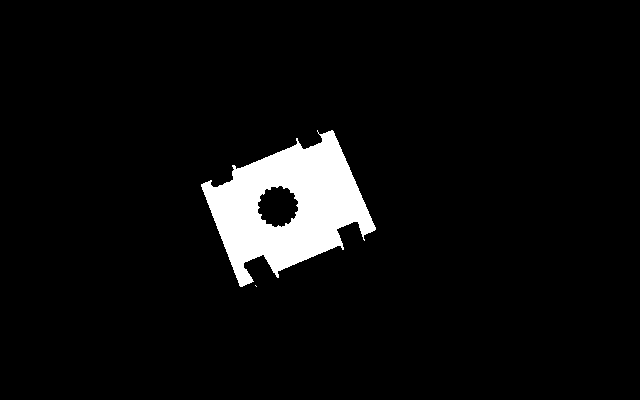

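```bash
cat >> h.py <<'E'
C=np.array([.5583,.0939]);YAW=np.radians(23.92)
def cw(x,y,z,C=C,YAW=YAW):
    c,s=np.cos(YAW),np.sin(YAW); return [C[0]+c*x-s*y,C[1]+s*x+c*y,z]
E
python3 - <<'E'
from h import *
S=[(-98,-128),(98,-128),(98,128),(-98,128)]
for n,b in(("top",(190,110,200,190)),("scene",(260,110,200,160))):
    d=dict(np.load(n+"0.npz")); im=d["color"][:,:,::-1].copy()
    K=4;x,y,w,h=b
    im=cv2.resize(im[y:y+h,x:x+w],None,fx=K,fy=K,interpolation=cv2.INTER_NEAREST)
    def poly(P,col,cl=True):
        p=(proj(d,P)-[x,y]+.5)*K; cv2.polylines(im,[np.int32(p)],cl,col,1)
    poly([cw(a/1e3,b_/1e3,.114) for a,b_ in S],(0,0,255))
    poly([cw(a/1e3,b_/1e3,.0) for a,b_ in [(-93,-123),(93,-123),(93,123),(-93,123)]],(255,0,0))
    for sx in(-1,1):
        for sy in(-1,1):
            poly([cw(sx*.103,sy*.08-.017,.108),cw(sx*.103,sy*.08+.017,.108)],(0,255,255),False)
    cv2.imwrite(f"pics/{n}1.png",im)
E
```

```text
(no output)
```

View pics/top1.png

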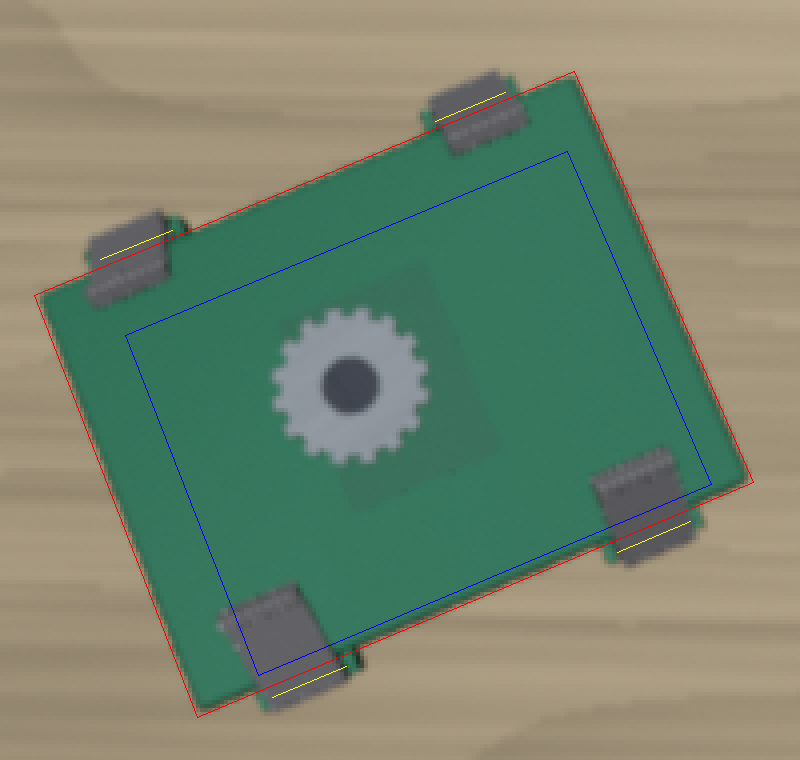

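View pics/scene1.png

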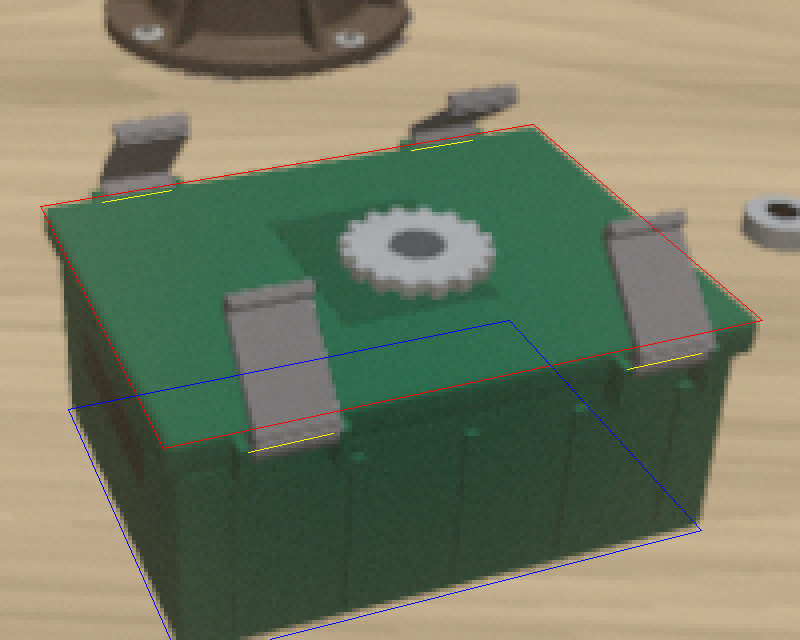

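The overlay agrees with both views to about 1 px, including the hinge lines and the crate base. Next come the targets in tool axes.

```bash
cat >> h.py <<'E'
from scipy.spatial.transform import Rotation as Ro
T={"FL":(-.0845,.08),"FR":(-.0845,-.08),"BL":(.0845,.08),"BR":(.0845,-.08)}
def delta(r,n,z):
    s=r.get_state();R=Ro.from_euler("xyz",s["eef_rot"],degrees=True)
    g=np.array(cw(*T[n],z)); G=Ro.from_euler("xyz",[180,0,23.92-180],degrees=True)
    print(n,"goal",g.round(4),"at",s["tcp_pos"].round(4),s["eef_rot"].round(2),"F",s["contact_force"].round(1),"t",round(s["time_s"],2),"w",s["gripper_width"].round(4))
    print("shift",R.inv().apply(g-s["tcp_pos"]).round(4),"turn",(R.inv()*G).as_rotvec().round(4))
E
python3 - <<'E'
from h import *
from plant import r
for n in T: delta(r,n,.19)
d=dict(np.load("top0.npz"))
print(ray(d,[(117,178),(116,145),(152,180)],.15), ray(d,[(45,375)],.2))
E
```

```text
Traceback (most recent call last):
  File "h.py", line 16, in delta
    print(n,"goal",g.round(4),"at",s["tcp_pos"].round(4),s["eef_rot"].round(2),"F",s["contact_force"].round(1),"t",round(s["time_s"],2),"w",s["gripper_width"].round(4))
                                                                                                                                            ^^^^^^^^^^^^^^^^^^^^^^^^
AttributeError: 'float' object has no attribute 'round'
```

```bash
sed -i 's/s\["gripper_width"\].round(4)/round(s["gripper_width"],4)/' h.py
python3 - <<'E'
from h import *
from plant import r
for n in T: delta(r,n,.19)
d=dict(np.load("top0.npz"))
print(ray(d,[(117,178),(116,145),(152,180)],.15), ray(d,[(45,375)],.2))
E
```

```text
FL goal [0.4486 0.1328 0.19  ] at [ 0.2569 -0.6237  0.2029] [ 1.7991e+02 -1.0000e-02 -1.5762e+02] F [-0.2 -0.4 -0.4] t 0.1 w 0.0873
shift [-0.4654  0.6264  0.0138] turn [ 0.0015 -0.0001 -0.0268]
FR goal [ 0.5135 -0.0135  0.19  ] at [ 0.2569 -0.6237  0.2029] [ 1.7991e+02 -1.0000e-02 -1.5762e+02] F [-0.2 -0.4 -0.4] t 0.1 w 0.0873
shift [-0.4696  0.4665  0.0135] turn [ 0.0015 -0.0001 -0.0268]
BL goal [0.6031 0.2013 0.19  ] at [ 0.2569 -0.6237  0.2029] [ 1.7991e+02 -1.0000e-02 -1.5762e+02] F [-0.2 -0.4 -0.4] t 0.1 w 0.0873
shift [-0.6343  0.631   0.0138] turn [ 0.0015 -0.0001 -0.0268]
BR goal [0.668 0.055 0.19 ] at [ 0.2569 -0.6237  0.2029] [ 1.7991e+02 -1.0000e-02 -1.5762e+02] F [-0.2 -0.4 -0.4] t 0.1 w 0.0873
shift [-0.6386  0.471   0.0135] turn [ 0.0015 -0.0001 -0.0268]
[[0.59697984 0.37360381 0.15      ]
 [0.65283334 0.37970288 0.15      ]
 [0.59463513 0.31480384 0.15      ]] [[0.299164   0.42672885 0.2       ]]
```

Request:
step_arm([
  [[-0.015,0.015,0],[0,0,-0.007],1],
  [[-0.04,0.04,0],[0,0,-0.014],1],
  [[-0.07,0.07,0],[0,0,-0.02],1],
  [[-0.1,0.1,0],[0,0,-0.027],1],
  [[-0.13,0.13,0],[0,0,-0.027],1],
  [[-0.16,0.16,0],[0,0,-0.027],1],
  [[-0.19,0.19,0],[0,0,-0.027],1],
  [[-0.22,0.22,0],[0,0,-0.027],1],
  [[-0.25,0.25,0],[0,0,-0.027],1],
  [[-0.28,0.28,0],[0,0,-0.027],1],
], force=20)

```text
time_s: 1.1
tcp_pos: [0.4095, -0.2568, 0.2037]
eef_rot: [180.0, 0.0, -156.1]
contact_force: [0.9, -0.2, 1.1]
gripper_width: 0.0131
```

```bash
python3 -c "
from h import *
from plant import r
delta(r,'FR',.19)"
```

```text
FR goal [ 0.5135 -0.0135  0.19  ] at [ 0.4095 -0.2568  0.2037] [ 179.99    0.   -156.07] F [ 0.9 -0.2  1.1] t 1.1 w 0.0131
shift [-0.1938  0.1802  0.0137] turn [0.0001 0.0001 0.0002]
```

Request:
step_arm([
  [[-0.03,0.03,0],[0,0,0],1],
  [[-0.06,0.06,0],[0,0,0],1],
  [[-0.09,0.085,0],[0,0,0],1],
  [[-0.12,0.115,0],[0,0,0],1],
  [[-0.15,0.14,0],[0,0,0],1],
  [[-0.175,0.165,0.003],[0,0,0],1],
  [[-0.19,0.177,0.006],[0,0,0],1],
  [[-0.194,0.181,0.01],[0,0,0],1],
  [[-0.194,0.181,0.014],[0,0,0],1],
  [[-0.194,0.181,0.014],[0,0,0],1],
])

```text
time_s: 2.1
tcp_pos: [0.5122, -0.0153, 0.1889]
eef_rot: [180.0, -0.1, -156.1]
contact_force: [-0.0, 0.7, -0.4]
gripper_width: 0.0004
```

Run:
```python
from h import *
from plant import r
delta(r,'FR',.12)
for n in("scene","wrist"):
    c=r.capture(n); cv2.imwrite(f"pics/{n}2.png",c["color"][:,:,::-1])
```

```text
FR goal [ 0.5135 -0.0135  0.12  ] at [ 0.5122 -0.0153  0.1889] [ 1.7998e+02 -1.0000e-01 -1.5610e+02] F [-0.   0.7 -0.4] t 2.1 w 0.0004
shift [-0.002   0.0011  0.0689] turn [ 0.0003 -0.0018 -0.0003]
```

View pics/scene2.png

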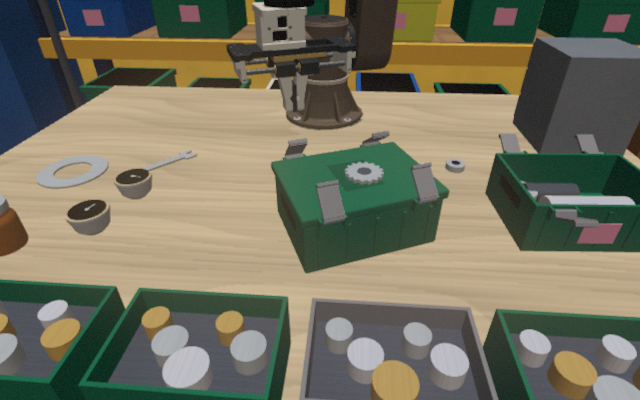

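View pics/wrist2.png

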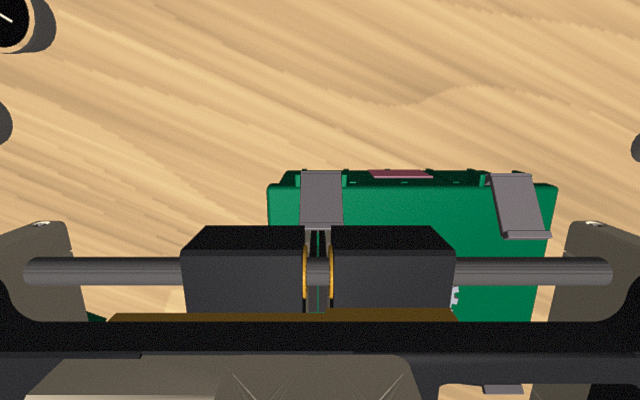

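Request:
step_arm([
  [[-0.002,0.001,0.01],[0,0,0],1],
  [[-0.002,0.001,0.02],[0,0,0],1],
  [[-0.002,0.001,0.028],[0,0,0],1],
  [[-0.002,0.001,0.035],[0,0,0],1],
  [[-0.002,0.001,0.041],[0,0,0],1],
  [[-0.002,0.001,0.047],[0,0,0],1],
  [[-0.002,0.001,0.053],[0,0,0],1],
  [[-0.002,0.001,0.058],[0,0,0],1],
  [[-0.002,0.001,0.062],[0,0,0],1],
  [[-0.002,0.001,0.066],[0,0,0],1],
])

```text
time_s: 3.2
tcp_pos: [0.523, -0.01, 0.1285]
eef_rot: [-179.8, 1.0, -155.9]
contact_force: [11.0, 7.2, 18.7]
gripper_width: 0.0006
```

Request:
step_arm([
  [[0,0,0.001],[0,0,0],1],
  [[0,0,0.002],[0,0,0],1],
  [[0,0,0.002],[0,0,0],1],
])

```text
time_s: 3.5
tcp_pos: [0.5139, -0.0129, 0.1211]
eef_rot: [180.0, -0.1, -156.1]
contact_force: [-0.4, -0.9, -1.0]
gripper_width: 0.0006
```

Run:
```python
from h import *
from plant import r
delta(r,'FR',.12)
for n in("scene","wrist"):
    c=r.capture(n); cv2.imwrite(f"pics/{n}3.png",c["color"][:,:,::-1])
```

```text
FR goal [ 0.5135 -0.0135  0.12  ] at [ 0.5139 -0.0129  0.1211] [ 1.7998e+02 -9.0000e-02 -1.5607e+02] F [-0.4 -0.9 -1. ] t 3.5 w 0.0006
shift [ 0.0006 -0.0004  0.0011] turn [ 0.0003 -0.0015  0.0001]
```

View pics/scene3.png

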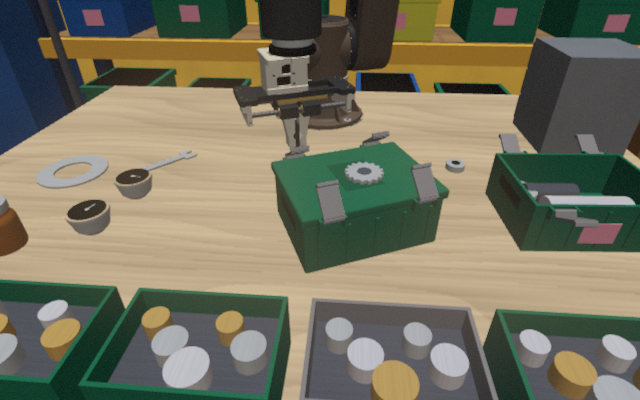

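Run:
```python
import cv2
a=cv2.imread("pics/scene3.png")[120:210,260:390];cv2.imwrite("pics/z3.png",cv2.resize(a,None,fx=6,fy=6,interpolation=cv2.INTER_CUBIC))
```

```text
(no output)
```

View pics/z3.png

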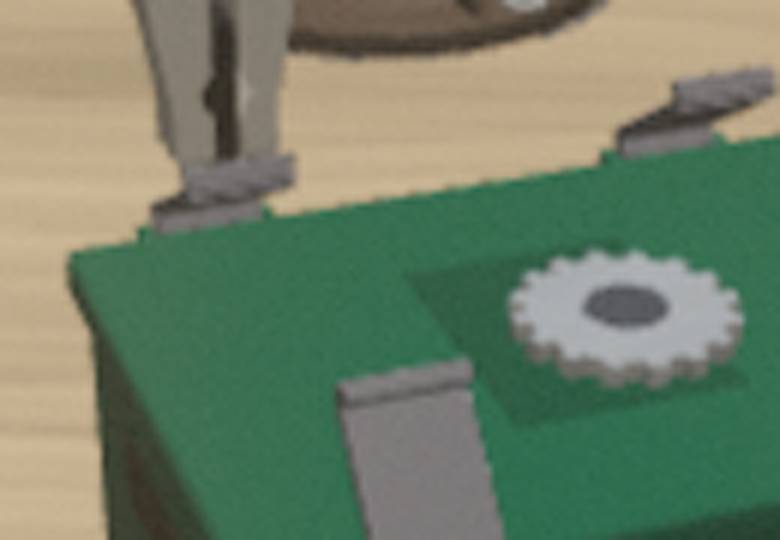

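View pics/wrist3.png

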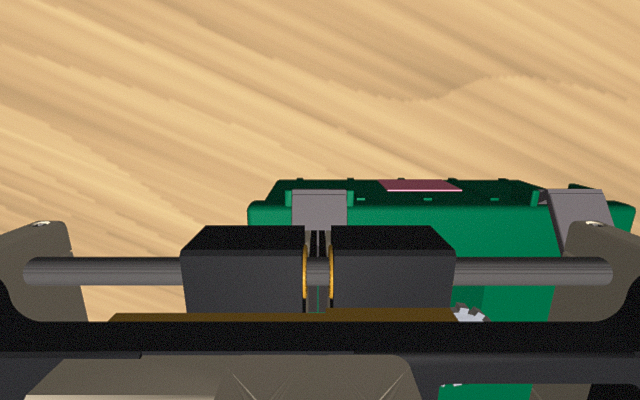

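```bash
cat >> h.py <<'E'
def lip(n,th,dy=0.):
    sx=np.sign(T[n][0]);y=T[n][1]+dy
    a,b=.054,.017
    rr=a*np.cos(th)-b*np.sin(th);zz=a*np.sin(th)+b*np.cos(th)
    return cw(sx*(.103-rr),y,.108+zz)
E
python3 - <<'E'
from h import *
d=dict(np.load("scene0.npz"))
for n in T:
  print(n)
  for th in(0,.1,.2,.4,.6,.8): print(th,proj(d,[lip(n,th,-.017),lip(n,th,.017)]).round(1).tolist())
E
```

```text
FL
0 [[374.9, 151.2], [391.1, 148.4]]
0.1 [[374.7, 148.2], [390.9, 145.5]]
0.2 [[374.3, 145.2], [390.5, 142.5]]
0.4 [[373.1, 139.3], [389.4, 136.7]]
0.6 [[371.5, 133.7], [387.8, 131.2]]
0.8 [[369.5, 128.7], [385.7, 126.3]]
FR
0 [[292.7, 165.2], [311.0, 162.1]]
0.1 [[292.2, 162.1], [310.6, 159.0]]
0.2 [[291.7, 158.9], [310.1, 155.8]]
0.4 [[290.5, 152.6], [308.9, 149.6]]
0.6 [[289.1, 146.6], [307.4, 143.7]]
0.8 [[287.4, 141.2], [305.7, 138.5]]
BL
0 [[400.8, 176.4], [418.5, 172.9]]
0.1 [[401.7, 174.2], [419.6, 170.8]]
0.2 [[402.8, 172.3], [420.7, 168.8]]
0.4 [[405.4, 169.2], [423.6, 165.8]]
0.6 [[408.5, 167.3], [427.0, 163.8]]
0.8 [[412.1, 166.7], [430.8, 163.2]]
BR
0 [[310.0, 194.0], [330.4, 190.0]]
0.1 [[310.3, 191.8], [330.8, 187.8]]
0.2 [[310.8, 189.8], [331.4, 185.9]]
0.4 [[312.0, 186.8], [333.0, 182.9]]
0.6 [[313.6, 185.1], [335.0, 181.1]]
0.8 [[315.7, 184.9], [337.4, 180.8]]
```

```bash
cat >> h.py <<'E'
def wcam(r,c,s):
    Tt=np.eye(4);Tt[:3,:3]=Ro.from_euler("xyz",s["eef_rot"],degrees=True).as_matrix();Tt[:3,3]=s["tcp_pos"]
    W=np.linalg.inv(Tt@c["T_tool_cam"]); return dict(rvec=cv2.Rodrigues(W[:3,:3])[0],tvec=W[:3,3],intrinsics=c["intrinsics"])
E
python3 - <<'E'
from h import *
from plant import r
s=r.get_state();print(s["joint_torque"].round(2),s["contact_force"],s["tcp_pos"])
c=r.capture("wrist");print(c["T_tool_cam"].round(3))
d=wcam(r,c,s)
print("tcp",proj(d,[s["tcp_pos"]]))
for n in("FL","FR"):
  print("hinge",n,proj(d,[cw(-.103,T[n][1]-.017,.108),cw(-.103,T[n][1]+.017,.108)]).round(0).tolist())
  for th in(0,.3,.5,.8): print(th,proj(d,[lip(n,th,-.017),lip(n,th,.017)]).round(0).tolist())
print("lid edge",proj(d,[cw(-.098,-.128,.114),cw(-.098,.128,.114)]))
t=r.capture("top")["color"][:,:,::-1]; cv2.imwrite("pics/t4.png",cv2.resize(t[110:300,190:390],None,fx=3,fy=3))
E
```

```text
[ 3.000e-02 -3.907e+01  2.525e+01  6.000e+00 -8.000e-02 -0.000e+00] [-0.62675018  0.25436622 -0.15396022] [ 0.51409279 -0.01290662  0.12129523]
[[-0.001 -0.965 -0.263  0.072]
 [ 1.    -0.001 -0.    -0.001]
 [ 0.    -0.263  0.965 -0.181]
 [ 0.     0.     0.     1.   ]]
tcp [[318.30165237 233.44748713]]
hinge FL [[534.0, 199.0], [585.0, 199.0]]
0 [[536.0, 285.0], [588.0, 285.0]]
0.3 [[556.0, 288.0], [613.0, 288.0]]
0.5 [[570.0, 284.0], [631.0, 284.0]]
0.8 [[591.0, 271.0], [656.0, 271.0]]
hinge FR [[292.0, 199.0], [343.0, 199.0]]
0 [[292.0, 285.0], [344.0, 285.0]]
0.3 [[290.0, 288.0], [346.0, 288.0]]
0.5 [[288.0, 285.0], [348.0, 284.0]]
0.8 [[285.0, 271.0], [350.0, 271.0]]
lid edge [[243.65922594 208.65539788]
 [639.22000334 208.42157166]]
```

View pics/t4.png

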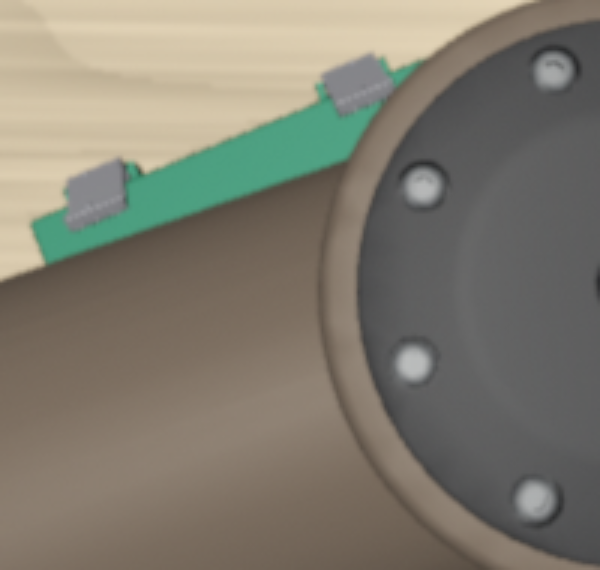

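Run:
```python
from h import *
from plant import r
s=r.get_state()
d=dict(np.load("scene0.npz"))
x,y=259,119
c=r.capture("scene");im=cv2.resize(c["color"][100:200,260:360,::-1],None,fx=6,fy=6,interpolation=cv2.INTER_CUBIC)
R=Ro.from_euler("xyz",s["eef_rot"],degrees=True).as_matrix()
def L(P,col): cv2.polylines(im,[np.int32((proj(d,P)-[260,100]+.5)*6)],False,col,1)
for ax in(-.0095,.0095):
  for ay in(-.021,.021):
    L([s["tcp_pos"]+R@[ax,ay,-h] for h in(0,.03)],(0,0,255))
L([s["tcp_pos"]+R@[a,b,0] for a,b in((-.0095,-.021),(.0095,-.021),(.0095,.021),(-.0095,.021),(-.0095,-.021))],(0,255,255))
for th in(0,.53): L([lip("FR",th,-.017),lip("FR",th,.017),cw(-.103,-.063,.108),cw(-.103,-.097,.108),lip("FR",th,-.017)],(255,0,0))
cv2.imwrite("pics/z5.png",im)
```

```text
(no output)
```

View pics/z5.png

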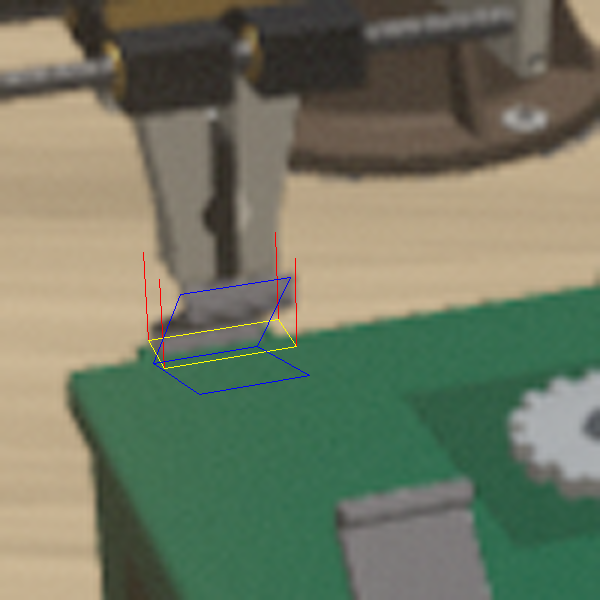

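Request:
step_arm([
  [[0,0,-0.004],[0,0,0],1],
  [[0,0,-0.008],[0,0,0],1],
  [[0,0,-0.008],[0,0,0],1],
])

```text
time_s: 4.05
tcp_pos: [0.5152, -0.0126, 0.1306]
eef_rot: [-180.0, 0.1, -156.1]
contact_force: [-0.0, -0.1, 0.2]
gripper_width: 0.0004
```

```bash
cat > look.py <<'E'
import sys
from h import *
from plant import r
n,o=sys.argv[1:3]
delta(r,n,.12)
c=r.capture("scene");im=cv2.resize(c["color"][100:230,260:450,::-1],None,fx=4,fy=4,interpolation=cv2.INTER_CUBIC)
cv2.imwrite(f"pics/{o}.png",im)
E
python3 look.py FR z6
```

```text
FR goal [ 0.5135 -0.0135  0.12  ] at [ 0.5152 -0.0126  0.1306] [-1.7998e+02  8.0000e-02 -1.5606e+02] F [-0.  -0.1  0.2] t 4.05 w 0.0004
shift [ 0.0019 -0.0001  0.0106] turn [-0.0003  0.0013  0.0004]
```

View pics/z6.png

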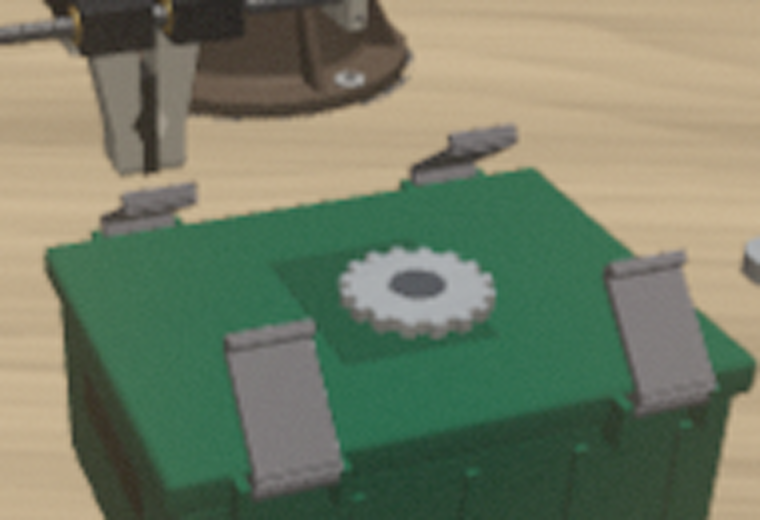

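Run:
```python
from h import *
from plant import r
s=r.get_state()
d=dict(np.load("scene0.npz"))
print(proj(d,[[.5122,-.0153,.1889],[.5152,-.0126,.1306]]))
R=cv2.Rodrigues(d["rvec"])[0];print("cam",-R.T@d["tvec"])
print(ray(d,[(296.5,142.5)],.131),ray(d,[(296.5,142.5)],.147))
a=cv2.imread("pics/scene2.png")[60:160,240:360];cv2.imwrite("pics/z7.png",cv2.resize(a,None,fx=6,fy=6,interpolation=cv2.INTER_CUBIC))
```

```text
[[294.00191537 122.19624887]
 [296.4867794  152.62088975]]
cam [1.15432233 0.08299949 0.46266143]
[[ 0.47401676 -0.01795079  0.131     ]] [[ 0.50683604 -0.01308075  0.147     ]]
```

View pics/z7.png

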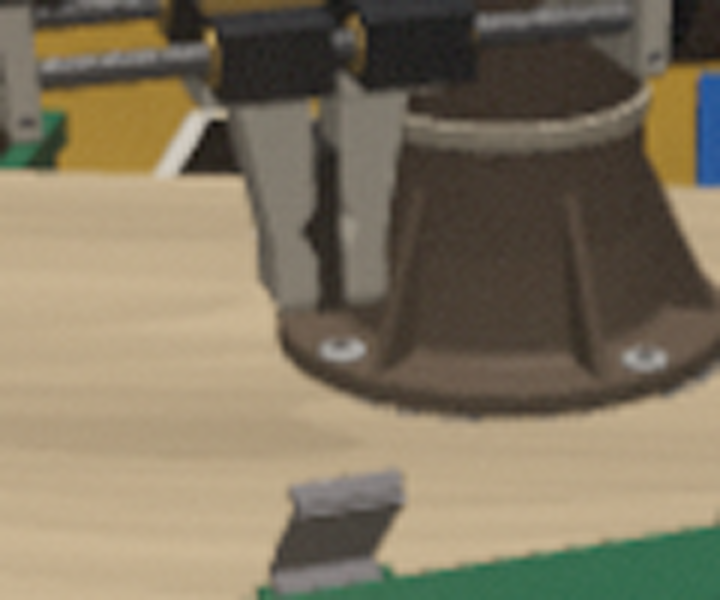

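The fingertips show about 11 px higher than the reported TCP projects. The clip stopped at about 0.53 rad, which also fits a tip roughly 18 mm above the reported TCP. So the clip is only part-way down, and I'll keep pressing by force, slowly.

Request:
step_arm([
  [[0.002,0,0.004],[0,0,0],1],
  [[0.002,0,0.008],[0,0,0],1],
  [[0.002,0,0.011],[0,0,0],1],
  [[0.002,0,0.014],[0,0,0],1],
  [[0.002,0,0.017],[0,0,0],1],
  [[0.002,0,0.019],[0,0,0],1],
  [[0.002,0,0.021],[0,0,0],1],
  [[0.002,0,0.023],[0,0,0],1],
  [[0.002,0,0.024],[0,0,0],1],
  [[0.002,0,0.024],[0,0,0],1],
])

```text
time_s: 5.1
tcp_pos: [0.5137, -0.0133, 0.1062]
eef_rot: [-180.0, 0.1, -156.0]
contact_force: [1.5, 0.7, 3.6]
gripper_width: 0.0001
```

```bash
python3 look.py FR z8
```

```text
FR goal [ 0.5135 -0.0135  0.12  ] at [ 0.5137 -0.0133  0.1062] [-1.7998e+02  9.0000e-02 -1.5605e+02] F [1.5 0.7 3.6] t 5.1 w 0.0001
shift [ 0.0002 -0.0001 -0.0138] turn [-0.0004  0.0016  0.0006]
```

View pics/z8.png

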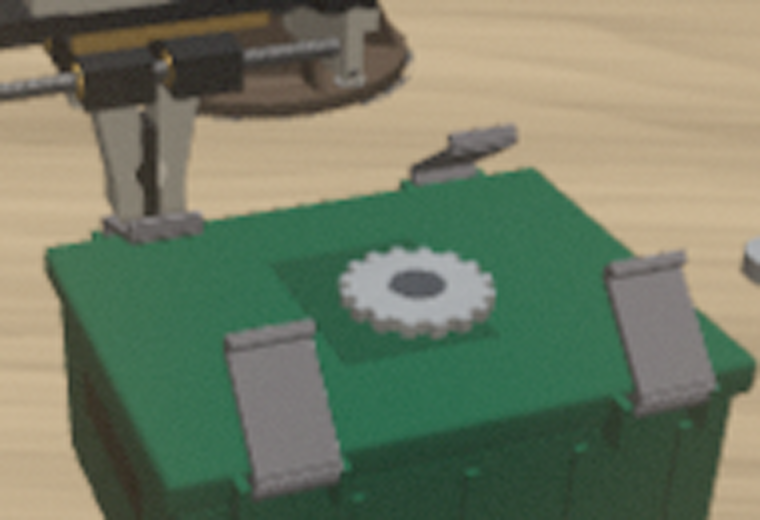

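Request:
step_arm([
  [[0,0,0.002],[0,0,0],1],
  [[0,0,0.004],[0,0,0],1],
  [[0,0,0.006],[0,0,0],1],
  [[0,0,0.006],[0,0,0],1],
])

```text
time_s: 5.55
tcp_pos: [0.5136, -0.0132, 0.1001]
eef_rot: [-180.0, 0.1, -156.0]
contact_force: [2.4, 1.2, 4.0]
gripper_width: 0.0005
```

```bash
python3 look.py FR z9
```

```text
FR goal [ 0.5135 -0.0135  0.12  ] at [ 0.5136 -0.0132  0.1001] [-1.7998e+02  9.0000e-02 -1.5605e+02] F [2.4 1.2 4. ] t 5.55 w 0.0005
shift [ 0.0002 -0.0002 -0.0199] turn [-0.0003  0.0016  0.0006]
```

View pics/z9.png

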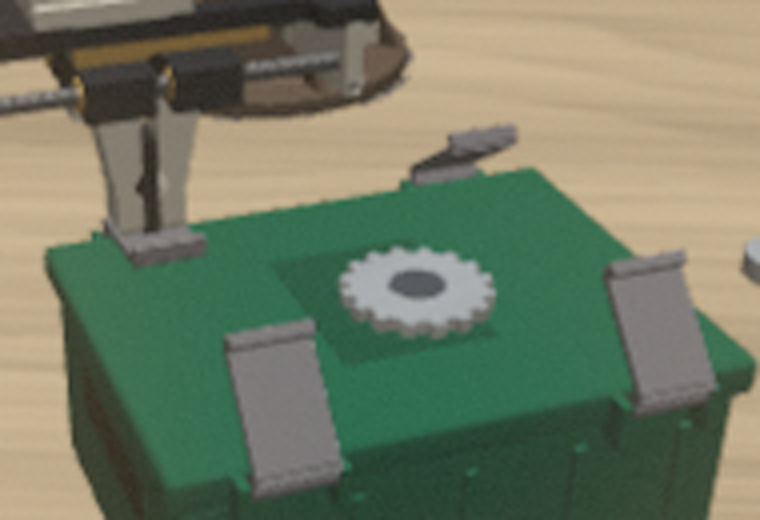

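Request:
step_arm([
  [[0,0,0.001],[0,0,0],1],
  [[0,0,0.002],[0,0,0],1],
  [[0,0,0.003],[0,0,0],1],
  [[0,0,0.004],[0,0,0],1],
  [[0,0,0.004],[0,0,0],1],
])

```text
time_s: 6.1
tcp_pos: [0.5148, -0.0128, 0.0974]
eef_rot: [-180.0, 0.2, -156.0]
contact_force: [2.1, 3.0, 12.2]
gripper_width: 0.0007
```

```bash
python3 look.py FR z10
```

```text
FR goal [ 0.5135 -0.0135  0.12  ] at [ 0.5148 -0.0128  0.0974] [-179.95    0.23 -156.01] F [ 2.1  3.  12.2] t 6.1 w 0.0007
shift [ 0.0014 -0.0002 -0.0226] turn [-0.0008  0.0039  0.0012]
```

Request:
step_arm([
  [[0,0,0.0015],[0,0,0],1],
  [[0,0,0.003],[0,0,0],1],
  [[0,0,0.003],[0,0,0],1],
])

```text
time_s: 6.45
tcp_pos: [0.515, -0.0128, 0.0971]
eef_rot: [-179.9, 0.3, -156.0]
contact_force: [-9.0, 5.7, 38.1]
gripper_width: -0.0001
```

```bash
python3 look.py FR z11
```

```text
FR goal [ 0.5135 -0.0135  0.12  ] at [ 0.515  -0.0128  0.0971] [-179.9     0.29 -155.95] F [-9.   5.7 38.1] t 6.45 w -0.0001
shift [ 0.0015 -0.     -0.0229] turn [-0.0017  0.0051  0.0022]
```

View pics/z11.png

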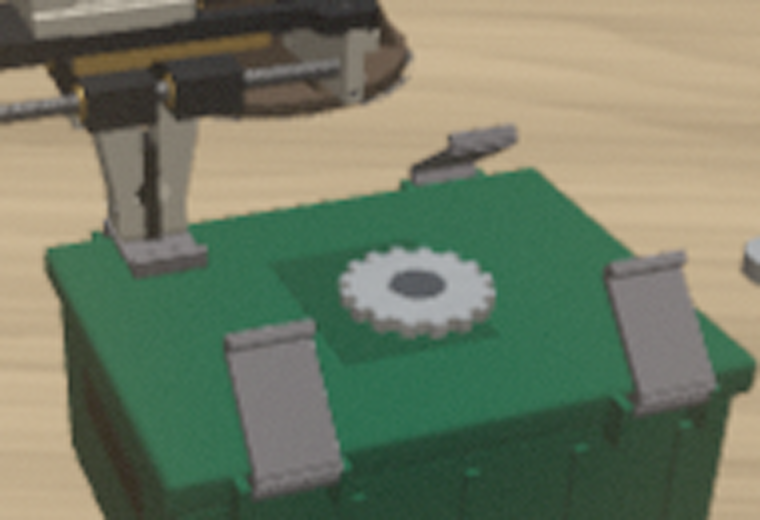

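Request:
step_arm([
  [[0,0,-0.01],[0,0,0],1],
  [[0,0,-0.03],[0,0,0],1],
  [[0,0,-0.06],[0,0,0],1],
  [[0,0,-0.085],[0,0,0],1],
  [[-0.02,0.02,-0.09],[0,0,0],1],
  [[-0.05,0.045,-0.09],[0,0,0],1],
  [[-0.08,0.075,-0.09],[0,0,0],1],
  [[-0.11,0.105,-0.09],[0,0,0],1],
  [[-0.14,0.13,-0.09],[0,0,0],1],
  [[-0.16,0.15,-0.09],[0,0,0],1],
])

```text
time_s: 7.5
tcp_pos: [0.5976, 0.19, 0.1811]
eef_rot: [-180.0, -0.2, -156.0]
contact_force: [0.2, -0.8, -0.3]
gripper_width: 0.0007
```

Request:
step_arm([
  [[-0.011,0.01,0],[0,0,0],1],
  [[-0.011,0.01,0],[0,0,0],1],
  [[-0.011,0.01,0],[0,0,0],1],
])

```text
time_s: 7.8
tcp_pos: [0.6032, 0.2014, 0.1818]
eef_rot: [-180.0, -0.1, -156.1]
contact_force: [0.4, -0.7, 0.5]
gripper_width: 0.0006
```

```bash
sed -i 's/-\.0845/-.086/g;s/\.0845/.086/g' h.py; python3 look.py BL z12
```

```text
BL goal [0.6045 0.2019 0.12  ] at [0.6032 0.2014 0.1818] [-1.7999e+02 -1.4000e-01 -1.5607e+02] F [ 0.4 -0.7  0.5] t 7.8 w 0.0006
shift [-0.0015 -0.      0.0618] turn [-0.0001 -0.0025  0.0002]
```

View pics/z12.png

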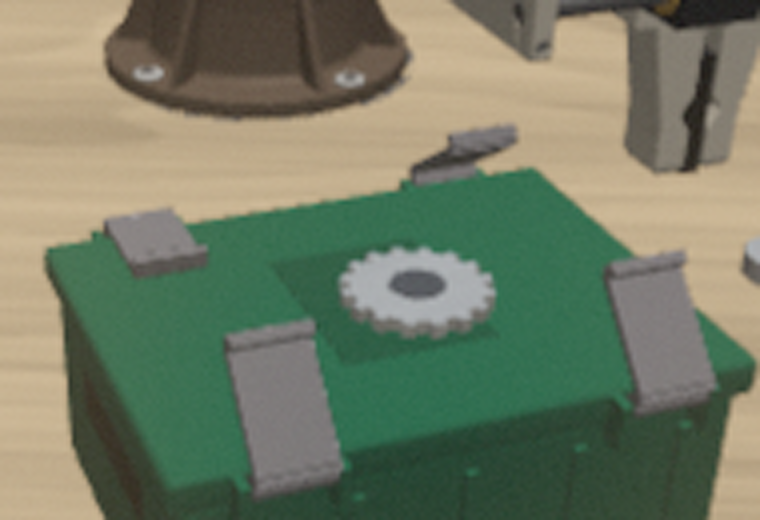

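Run:
```python
from h import *
d=dict(np.load("scene0.npz"))
print(proj(d,[[.6032,.2014,.205],[.6032,.2014,.182]]), "seen ~",(260+677/4,100+165/4))
```

```text
[[428.21595967 140.1100109 ]
 [426.04869132 153.72638672]] seen ~ (429.25, 141.25)
```

Request:
step_arm([
  [[-0.0015,0,0.01],[0,0,0],1],
  [[-0.0015,0,0.025],[0,0,0],1],
  [[-0.0015,0,0.035],[0,0,0],1],
  [[-0.0015,0,0.04],[0,0,0],1],
  [[-0.0015,0,0.044],[0,0,0],1],
  [[-0.0015,0,0.048],[0,0,0],1],
  [[-0.0015,0,0.052],[0,0,0],1],
  [[-0.0015,0,0.056],[0,0,0],1],
  [[-0.0015,0,0.06],[0,0,0],1],
  [[-0.0015,0,0.064],[0,0,0],1],
])

```text
time_s: 8.85
tcp_pos: [0.6058, 0.2029, 0.1189]
eef_rot: [-180.0, 0.0, -156.0]
contact_force: [0.2, 0.4, 5.5]
gripper_width: 0.0001
```

```bash
python3 look.py BL z13
```

```text
BL goal [0.6045 0.2019 0.12  ] at [0.6058 0.2029 0.1189] [-1.8000e+02  4.0000e-02 -1.5605e+02] F [0.2 0.4 5.5] t 8.85 w 0.0001
shift [ 0.0017 -0.0004 -0.0011] turn [-0.0001  0.0007  0.0005]
```

View pics/z13.png

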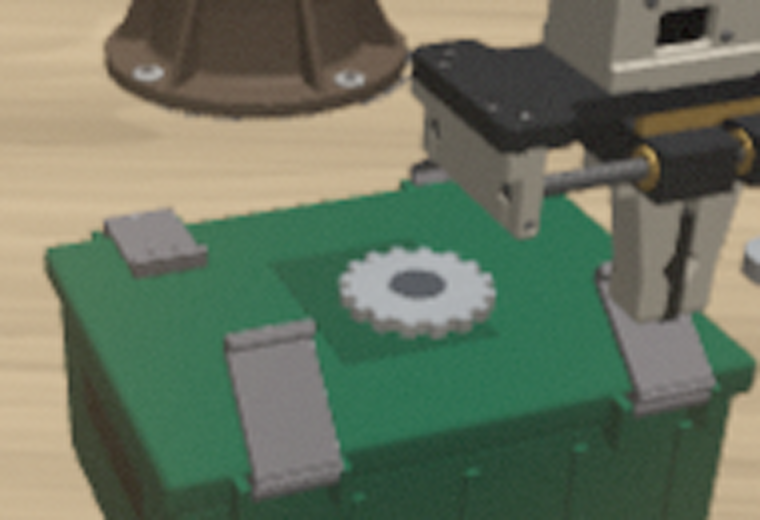

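Request:
step_arm([
  [[0,0,0.004],[0,0,0],1],
  [[0,0,0.008],[0,0,0],1],
  [[0,0,0.012],[0,0,0],1],
  [[0,0,0.016],[0,0,0],1],
  [[0,0,0.019],[0,0,0],1],
  [[0,0,0.021],[0,0,0],1],
  [[0,0,0.022],[0,0,0],1],
  [[0,0,0.022],[0,0,0],1],
])

```text
time_s: 9.7
tcp_pos: [0.6038, 0.2016, 0.0974]
eef_rot: [-180.0, -0.2, -156.1]
contact_force: [-7.7, -2.4, 13.1]
gripper_width: 0.0003
```

```bash
python3 look.py BL z14
```

```text
BL goal [0.6045 0.2019 0.12  ] at [0.6038 0.2016 0.0974] [-179.97   -0.19 -156.06] F [-7.7 -2.4 13.1] t 9.7 w 0.0003
shift [-0.0007 -0.     -0.0226] turn [-0.0006 -0.0034  0.0004]
```

View pics/z14.png

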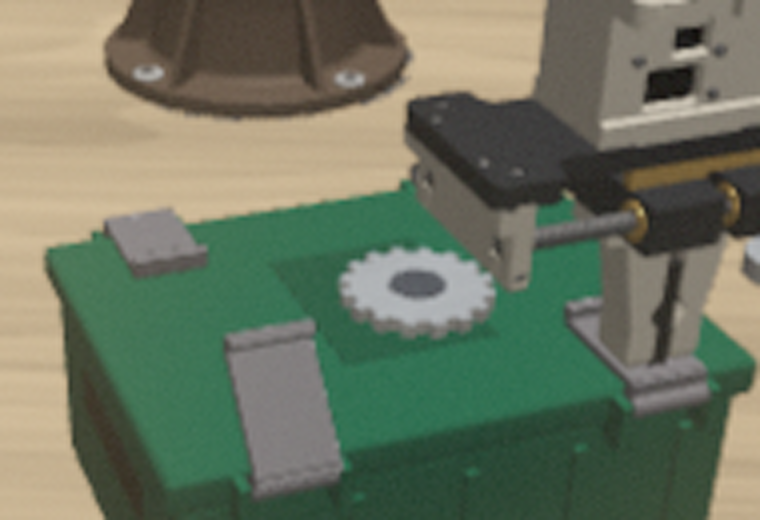

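Request:
step_arm([
  [[0,0,0.001],[0,0,0],1],
  [[0,0,0.002],[0,0,0],1],
  [[0,0,0.002],[0,0,0],1],
])

```text
time_s: 10.05
tcp_pos: [0.6039, 0.2016, 0.0973]
eef_rot: [-180.0, -0.1, -156.0]
contact_force: [-13.6, -2.9, 24.9]
gripper_width: 0.0006
```

Request:
step_arm([
  [[0,0,-0.01],[0,0,0],1],
  [[0,0,-0.03],[0,0,0],1],
  [[0,0,-0.06],[0,0,0],1],
  [[0,0,-0.085],[0,0,0],1],
  [[0,-0.02,-0.09],[0,0,0],1],
  [[0,-0.05,-0.09],[0,0,0],1],
  [[0,-0.085,-0.09],[0,0,0],1],
  [[0,-0.12,-0.09],[0,0,0],1],
  [[0,-0.15,-0.09],[0,0,0],1],
  [[0,-0.16,-0.09],[0,0,0],1],
])

```text
time_s: 11.05
tcp_pos: [0.6707, 0.0539, 0.1838]
eef_rot: [180.0, -0.1, -156.2]
contact_force: [-0.3, 0.6, -0.1]
gripper_width: 0.0006
```

Request:
step_arm([
  [[0,0,0],[0,0,0],1],
  [[0,0,0],[0,0,0],1],
])

```text
time_s: 11.25
tcp_pos: [0.67, 0.0568, 0.1843]
eef_rot: [180.0, -0.0, -156.1]
contact_force: [-0.2, -0.1, -0.2]
gripper_width: 0.0005
```

```bash
python3 look.py BR z15
```

```text
BR goal [0.6694 0.0556 0.12  ] at [0.67   0.0568 0.1843] [ 1.7998e+02 -5.0000e-02 -1.5608e+02] F [-0.2 -0.1 -0.2] t 11.25 w 0.0005
shift [ 0.0011 -0.0008  0.0643] turn [ 0.0004 -0.0008 -0.0001]
```

View pics/z15.png

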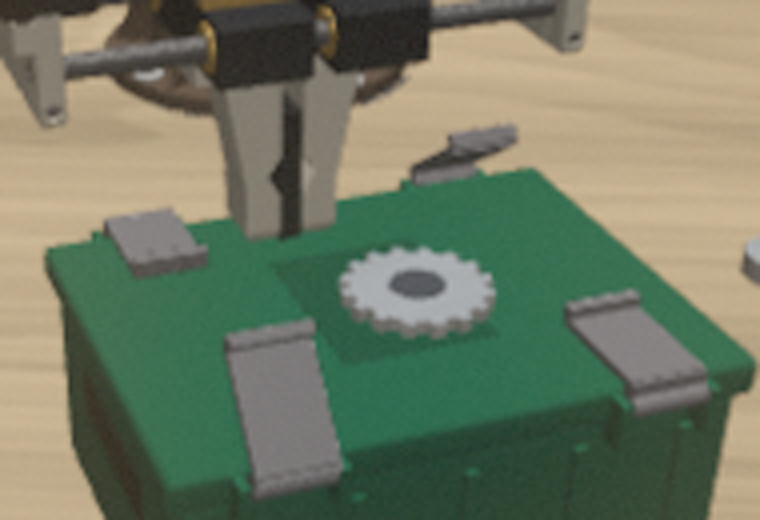

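BL and FR are both shut. Next is BR, using the same profile.

Request:
step_arm([
  [[0.001,-0.001,0.012],[0,0,0],1],
  [[0.001,-0.001,0.027],[0,0,0],1],
  [[0.001,-0.001,0.037],[0,0,0],1],
  [[0.001,-0.001,0.042],[0,0,0],1],
  [[0.001,-0.001,0.046],[0,0,0],1],
  [[0.001,-0.001,0.05],[0,0,0],1],
  [[0.001,-0.001,0.054],[0,0,0],1],
  [[0.001,-0.001,0.058],[0,0,0],1],
  [[0.001,-0.001,0.062],[0,0,0],1],
  [[0.001,-0.001,0.066],[0,0,0],1],
])

```text
time_s: 12.3
tcp_pos: [0.6704, 0.0553, 0.1191]
eef_rot: [-180.0, 0.1, -156.0]
contact_force: [0.1, -1.0, 5.8]
gripper_width: 0.0002
```

```bash
python3 look.py BR z16
```

```text
BR goal [0.6694 0.0556 0.12  ] at [0.6704 0.0553 0.1191] [-1.7998e+02  6.0000e-02 -1.5605e+02] F [ 0.1 -1.   5.8] t 12.3 w 0.0002
shift [ 0.0008  0.0008 -0.0009] turn [-0.0004  0.001   0.0006]
```

View pics/z16.png

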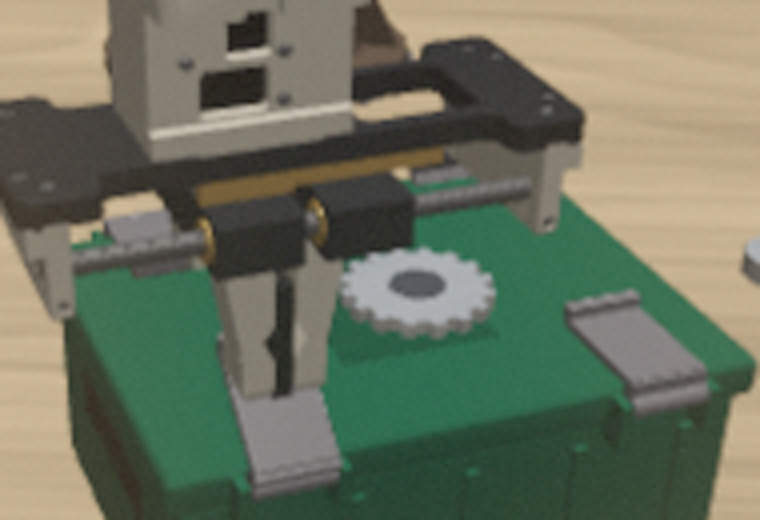

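Request:
step_arm([
  [[0,0,0.004],[0,0,0],1],
  [[0,0,0.008],[0,0,0],1],
  [[0,0,0.012],[0,0,0],1],
  [[0,0,0.016],[0,0,0],1],
  [[0,0,0.019],[0,0,0],1],
  [[0,0,0.021],[0,0,0],1],
  [[0,0,0.022],[0,0,0],1],
  [[0,0,0.022],[0,0,0],1],
])

```text
time_s: 13.15
tcp_pos: [0.6681, 0.054, 0.0975]
eef_rot: [-180.0, -0.2, -156.1]
contact_force: [-8.6, -2.7, 12.8]
gripper_width: 0.0005
```

Request:
step_arm([
  [[0,0,0.001],[0,0,0],1],
  [[0,0,0.002],[0,0,0],1],
  [[0,0,0.002],[0,0,0],1],
])

```text
time_s: 13.45
tcp_pos: [0.6683, 0.054, 0.0973]
eef_rot: [-180.0, -0.1, -156.0]
contact_force: [-12.5, -1.3, 23.3]
gripper_width: 0.0001
```

```bash
python3 look.py BR z17
```

```text
BR goal [0.6694 0.0556 0.12  ] at [0.6683 0.054  0.0973] [-1.7995e+02 -1.5000e-01 -1.5604e+02] F [-12.5  -1.3  23.3] t 13.45 w 0.0001
shift [-0.0016  0.001  -0.0227] turn [-0.0008 -0.0026  0.0007]
```

View pics/z17.png

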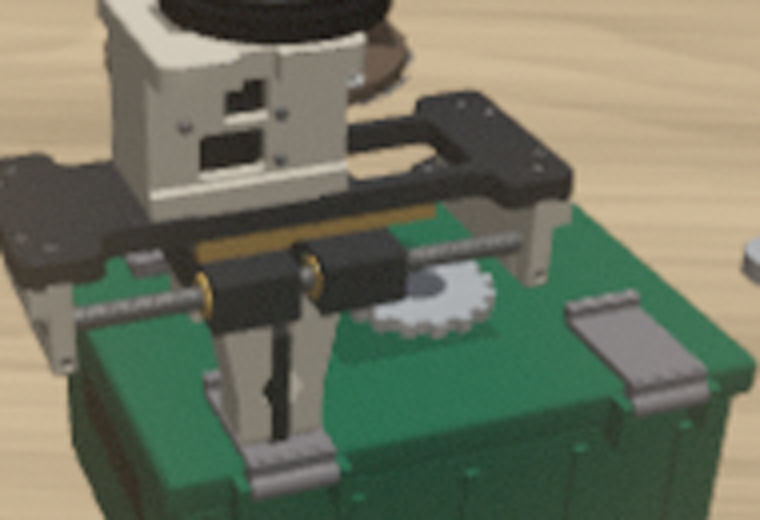

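Request:
step_arm([
  [[0,0,-0.01],[0,0,0],1],
  [[0,0,-0.03],[0,0,0],1],
  [[0,0,-0.06],[0,0,0],1],
  [[0,0,-0.085],[0,0,0],1],
  [[0.02,0.02,-0.09],[0,0,0],1],
  [[0.05,0.045,-0.09],[0,0,0],1],
  [[0.08,0.075,-0.09],[0,0,0],1],
  [[0.11,0.105,-0.09],[0,0,0],1],
  [[0.14,0.13,-0.09],[0,0,0],1],
  [[0.16,0.15,-0.09],[0,0,0],1],
])

```text
time_s: 14.5
tcp_pos: [0.4603, 0.1272, 0.1843]
eef_rot: [180.0, -0.1, -156.1]
contact_force: [-0.2, 0.5, 0.1]
gripper_width: 0.0
```

Request:
step_arm([
  [[0.011,0.01,0],[0,0,0],1],
  [[0.011,0.01,0],[0,0,0],1],
  [[0.011,0.01,0],[0,0,0],1],
])

```text
time_s: 14.8
tcp_pos: [0.4492, 0.1323, 0.1849]
eef_rot: [-180.0, 0.0, -156.0]
contact_force: [-0.1, 0.7, 0.4]
gripper_width: 0.0004
```

```bash
python3 look.py FL z18
```

```text
FL goal [0.4472 0.1322 0.12  ] at [0.4492 0.1323 0.1849] [-1.8000e+02  2.0000e-02 -1.5601e+02] F [-0.1  0.7  0.4] t 14.8 w 0.0004
shift [0.0019 0.0007 0.0649] turn [-0.      0.0004  0.0012]
```

View pics/z18.png

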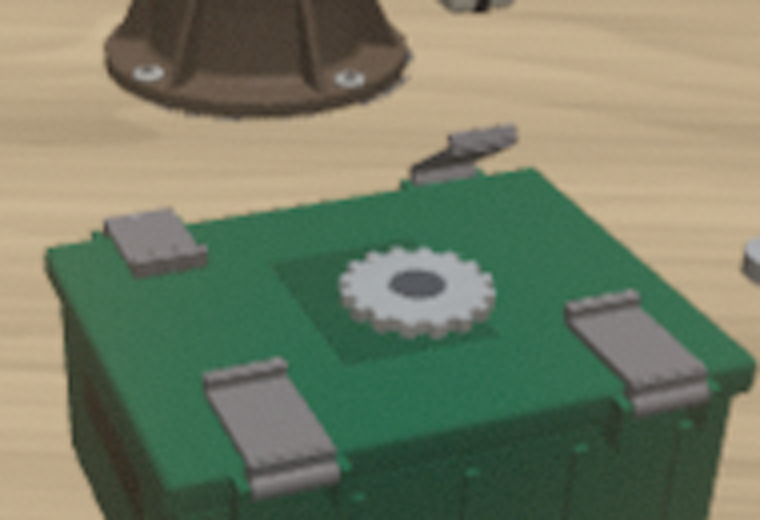

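Three are shut. The last is FL.

Request:
step_arm([
  [[0.002,0.001,0.012],[0,0,0],1],
  [[0.002,0.001,0.027],[0,0,0],1],
  [[0.002,0.001,0.037],[0,0,0],1],
  [[0.002,0.001,0.042],[0,0,0],1],
  [[0.002,0.001,0.046],[0,0,0],1],
  [[0.002,0.001,0.05],[0,0,0],1],
  [[0.002,0.001,0.054],[0,0,0],1],
  [[0.002,0.001,0.058],[0,0,0],1],
  [[0.002,0.001,0.062],[0,0,0],1],
  [[0.002,0.001,0.066],[0,0,0],1],
])

```text
time_s: 15.85
tcp_pos: [0.4466, 0.1322, 0.1186]
eef_rot: [180.0, 0.0, -156.1]
contact_force: [-0.7, -0.3, 0.2]
gripper_width: 0.0005
```

```bash
python3 look.py FL z19
```

```text
FL goal [0.4472 0.1322 0.12  ] at [0.4466 0.1322 0.1186] [ 1.8000e+02  2.0000e-02 -1.5606e+02] F [-0.7 -0.3  0.2] t 15.85 w 0.0005
shift [-0.0006 -0.0003 -0.0014] turn [0.0001 0.0003 0.0004]
```

View pics/z19.png

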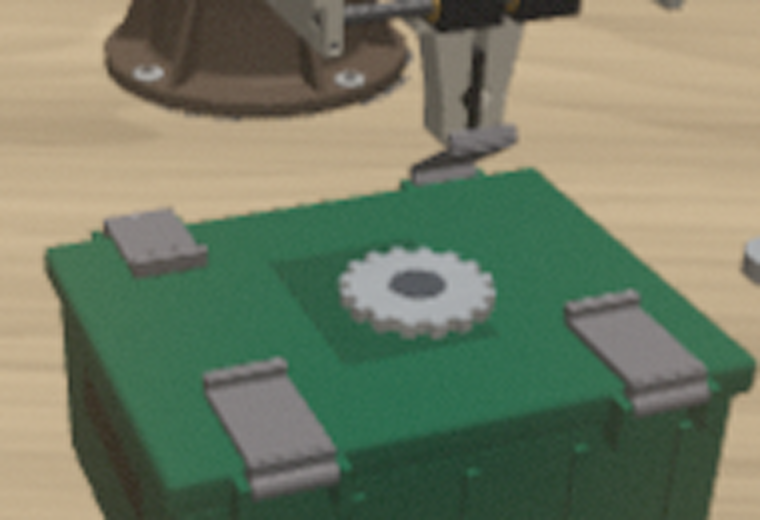

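Request:
step_arm([
  [[0,0,0.004],[0,0,0],1],
  [[0,0,0.008],[0,0,0],1],
  [[0,0,0.012],[0,0,0],1],
  [[0,0,0.016],[0,0,0],1],
  [[0,0,0.019],[0,0,0],1],
  [[0,0,0.021],[0,0,0],1],
  [[0,0,0.022],[0,0,0],1],
  [[0,0,0.022],[0,0,0],1],
])

```text
time_s: 16.7
tcp_pos: [0.449, 0.1337, 0.0981]
eef_rot: [180.0, 0.3, -156.0]
contact_force: [2.8, 1.4, 5.0]
gripper_width: 0.0003
```

Request:
step_arm([
  [[0,0,0.001],[0,0,0],1],
  [[0,0,0.002],[0,0,0],1],
  [[0,0,0.002],[0,0,0],1],
])

```text
time_s: 17.0
tcp_pos: [0.4494, 0.1339, 0.0973]
eef_rot: [180.0, 0.4, -156.0]
contact_force: [-0.7, 1.4, 17.4]
gripper_width: 0.0005
```

```bash
python3 look.py FL z20
```

```text
FL goal [0.4472 0.1322 0.12  ] at [0.4494 0.1339 0.0973] [ 179.99    0.37 -155.97] F [-0.7  1.4 17.4] t 17.0 w 0.0005
shift [ 0.0025 -0.0007 -0.0227] turn [0.0002 0.0064 0.0019]
```

View pics/z20.png

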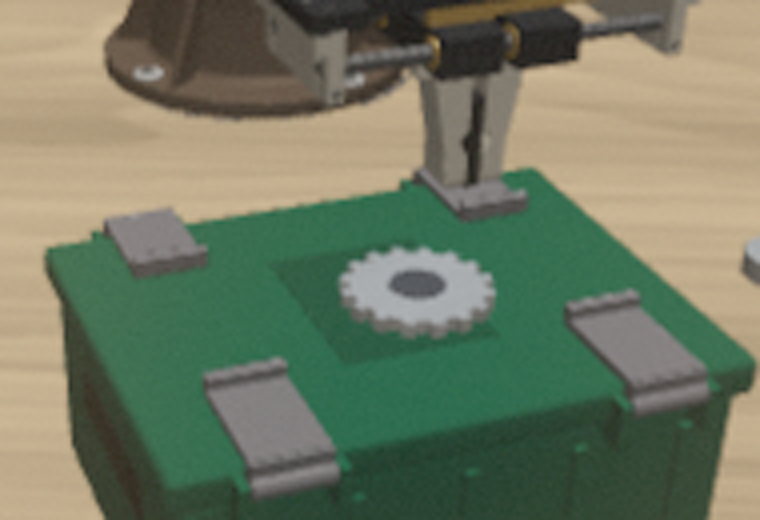

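Request:
step_arm([
  [[0,0,0.001],[0,0,0],1],
  [[0,0,0.001],[0,0,0],1],
])

```text
time_s: 17.25
tcp_pos: [0.4495, 0.1339, 0.0972]
eef_rot: [180.0, 0.4, -156.0]
contact_force: [-4.5, -0.0, 26.7]
gripper_width: 0.0007
```

Request:
step_arm([
  [[0,0,-0.01],[0,0,0],1],
  [[0,0,-0.03],[0,0,0],1],
  [[0,0,-0.06],[0,0,0],1],
  [[0,0,-0.085],[0,0,0],1],
  [[0,0,-0.1],[0,0,0],1],
  [[0,0,-0.1],[0,0,0],1],
  [[0,0,-0.1],[0,0,0],1],
])

```text
time_s: 17.95
tcp_pos: [0.4462, 0.1321, 0.1934]
eef_rot: [180.0, -0.0, -156.1]
contact_force: [1.3, 0.2, -0.6]
gripper_width: 0.0004
```

```bash
python3 look.py FL z21
```

```text
FL goal [0.4472 0.1322 0.12  ] at [0.4462 0.1321 0.1934] [ 179.98   -0.   -156.08] F [ 1.3  0.2 -0.6] t 17.95 w 0.0004
shift [-0.001  -0.0004  0.0734] turn [ 0.0004 -0.0001  0.0001]
```

View pics/z21.png

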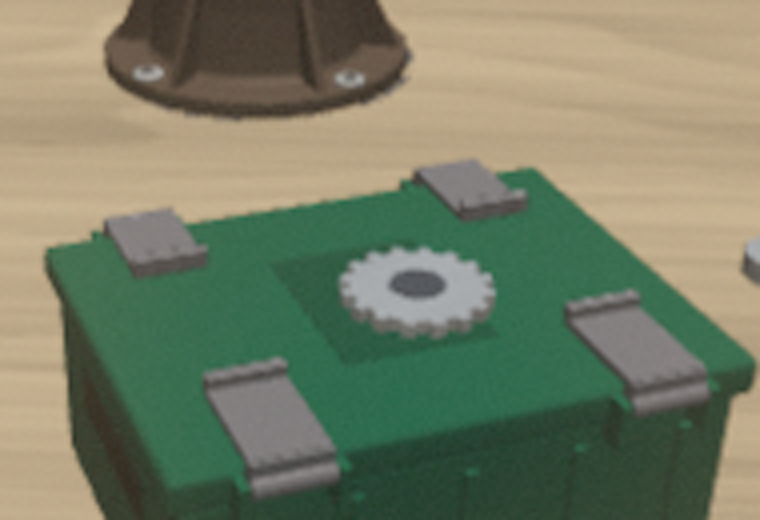

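All four clips lie flat, and the lip corners match the predicted shut positions to about 1 px. The arm is clear, so I'll hand in.

```bash
python3 -c "
from plant import r
print(r.close_job()); s=r.get_state(); print(s['time_s'],s['contact_force'])"
```

```text
the job is handed in; nothing more can be done
None
the job is handed in; nothing more can be done
```

All four clips are shut, in the order front_right, back_left (its diagonal), back_right, front_left. I handed the job in at about 18 s.

**Presses:** each press ended at the same reported height of about 0.097 m, with 23 to 38 N on the wrist.

**Final check:** in the last scene picture all four clips lie flat. The lip corners are within about 1 px of where they should be when shut, and the sprocket looks unmoved. The gripper was clear, with only about 1 N of residual force.

**What disagreed:**
- **Tip height:** the real fingertips sit about 22 mm above the reported TCP. My first press, on front_right, therefore stopped at about 0.5 rad, and the clip pushed the tool about 10 mm inwards for a moment. I saw this in the picture, backed off slightly and finished that clip before touching any other.
- **Force peak:** the end of that press reached 38 N through the fingertips, more than I meant. The later ones stayed at 27 N or less.

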